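# Nest the cups and hold the box lid at 45 degrees

### The job

Nest the three stoneware cups about where the biggest one stands: white in blue, terracotta in white, each upright and sitting down on the floor of the next, set in rather than dropped. Then raise the lid of the wooden box by its brass knob to 45 degrees, halfway to upright, and finish still holding it there so I can put the nest in; it falls shut if you let go. Leave the two corks and the church key on the counter undisturbed.

Things in the scene. Friction and masses are not known exactly. Their poses are not given: they have to be found in the camera images.
- cup_large: Biggest cup, blue, straight round wall: outside diameter 86 mm, inside 78 mm, height 55 mm, floor (foot) 10 mm thick, 300 g. Loose, stands upright on the counter. Origin: centre of its underside; z up. Too wide to grip across; it stays about where it stands (within 50 mm).
- cup_medium: Middle cup, white, straight round wall 4 mm thick: outside diameter 66 mm, inside 58 mm, height 55 mm, floor 10 mm thick, 180 g. Loose, upright. Origin: centre of its underside; z up. Seated in the blue cup its origin is 10 mm above the blue cup's origin, so its rim stands 10 mm above the blue rim; about 6 mm side play all round.
- cup_small: Smallest cup, terracotta, straight round wall 4 mm thick: outside diameter 46 mm, inside 38 mm, height 55 mm, floor 10 mm thick, 100 g. Loose, upright. Origin: centre of its underside; z up. Seated in the white cup its origin is 10 mm above the white cup's origin, rim 10 mm above the white rim; about 6 mm side play all round.
- chest: Open-topped wooden box, fixed to the counter, 180 mm (its x) by 220 mm (its y) by 100 mm high, covered by the lid. Origin: centre of its underside. Its -x side is the front, towards the robot; its +x side carries the hinge. Its yaw varies. A fixed drawer unit (280 mm wide, 144 mm high) with bar tools in its open drawer stands to its left, not needed.
- lid (a joint): Angle of the dark wooden lid, rad: 0 shut, grows as its front edge rises, 0.785 is 45 degrees; range to 1.8. A 180 x 220 x 10 mm board, about 320 g, freely hinged along the box's rear (+x) top edge, along the box's y; falls shut if let go. A vertical gripper pinching the knob along the box's y can follow the arc without tilting: the knob turns between the pads.
- lid_handle (a point): Grip point in the middle of the lid's brass knob: a round head 28 mm in diameter and 16 mm thick on a 12 mm stem. The point lies 35 mm above the lid's upper face, 30 mm behind the front edge, midway across; head spans 27 to 43 mm above the face. It moves with the lid; z is normal to the lid.
- lid_hinge (a point): Point on the hinge axis, midway across, 0.5 mm above the rear top edge of the box. With the lid shut the knob grip point lies 150 mm from it towards the box's -x and 45 mm above it.
- cork_a: Tan cork, 24 mm diameter, 45 mm tall, standing on the counter. Bystander. Origin: centre of its underside.
- cork_b: Second tan cork, same size, standing on the counter among the cups. Bystander. Origin: centre of its underside.
- church_key: Flat stainless church key, about 124 mm long, 32 mm wide, 4 mm thick, lying on the counter. Bystander. Origin: under its middle.
Things that resemble listed ones, but are neither listed nor needed, are in the scene too. Of the things shaped like the cup_small, the terracotta one is meant.

How it is judged:
By the outcome, as a careful person would: the job done as asked, in the order asked, and still so for the second after the job is handed in, while the arm keeps its last pose, push and grip.
It also fails if it takes over 70 s, if anything falls off the work surface, if the arm or the gripper's body presses on something with over 40 N, if the wrist force passes 120 N, or if a joint passes its speed limit or range.

### The arm

A 7-joint arm with a two-finger parallel gripper is mounted at the origin on the work surface. World frame = base frame: x ahead of the robot, y to its left, z up, the work surface at z = 0. Lengths are in m, angles in rad, forces in N, time in s.
With the tool pointing down it reaches from about 0.4 to 0.85 m from the base axis. Payload 4.5 kg.
Tool frame: the origin (TCP) lies midway between the tips of the shut fingers; the grasp point (between the pads) lies 19 mm behind it; z points along the fingers, y is the line along which they close (so a half turn about z gives the same grasp; the last joint's range is limited). The gripper opens to 88 mm and grips with 3 to 60 N. Pads are 18 mm wide; open, the fingers measure 123 mm over their backs; the gripper's body (75 mm by 187 mm) begins 45 mm behind the grasp point.
Start: joints at [1.251, 0.689, -0.195, 1.565, 0.157, 0.902, -0.215], TCP at [0.217, -0.586, 0.239] pointing down, gripper open.
Joint ranges: [-3.01, 3.01], [-0.46, 2.08], [-1.47, 1.51], [0.13, 2.56], [-1, 4.14], [0.04, 2.09], [-2.66, 2.66]. Speed limits (rad/s): [2.57, 2.57, 3.14, 3.14, 3.14, 3.14, 3.14].

### API

Orientations are given as a unit quaternion [x, y, z, w].
In Python, from plant import r gives the robot as it stands.
- The arm moves only by the tool move_arm, never from a script. Its argument "targets" is a list that holds one entry, the list of rows, each a list of 7 numbers: the opening, from 0 (shut) to 1 (fully open), then the shift along the tool's x, y, z in mm, then the turn, a rotation vector about the tool's x, y, z in degrees. In form: [[[claw, dx, dy, dz, ax, ay, az], ...]]. A call has 1 to 10 rows; each row is the pose to reach, as a shift and turn from the pose commanded when the call began, along the tool's axes at that moment; what a row does not reach only later rows make up. A row lasts 1/8 s, in which the tool goes at most 62.5 mm and 10.7 degrees, less where a joint would pass 70% of its speed; a pose out of reach is approached as far as the arm can. A call with a gripper value outside its range is refused whole. The fingers move at their own pace and stop on an object; "newtons" is the grip in N (left out, the last holds). Time passes only in rows, so rows that repeat a pose let the fingers close. It gives the time, the measured TCP pose, the force, the opening and the grip force at its end, in the units of the state.
- r.get_state(): the state, without advancing time (a new reading comes with each control period).
- r.snapshot(name): name is "scene" or "top" or "wrist"; returns the picture (384x512x3 uint8, red, green, blue); there is no depth.
- r.camera_info(name): a dict with "fx", "fy", "cx", "cy" (pixels), "R" (3x3) and "t" (3): a world point X has camera coordinates R X + t. Camera axes: x right, y down, z forward; pixel columns grow to the right and rows downward; lengths in m; the calibration is good to about 2 mm. A picture is of the moment at which its call begins: read the wrist's pose just before it. camera_info takes no time and is no camera call; for the wrist camera it gives the pose at the moment of the call.
- r.finish_job(): hands the job in; it is judged then, once.
The state is a dict: "clock": time; "q": joint angles; "qd": joint speeds; "joint_torque": joint torques, N m; "tool_pos": TCP position; "eef_rot": TCP orientation; "contact_force": force on the tool from outside, world axes, zero at the start; "moment": the same for the moment, N m; "opening": opening from 0.0 (shut) to 1.0 (fully open); "finger_force": force on a finger pad.
Only numpy, scipy, OpenCV 4.12 (cv2) and the standard library are available. Lean on these libraries where they do the work, as an engineer would, in place of code of your own. Each camera call takes 0.05 s, during which the arm holds its last target. There are 200 camera calls.

## Working session

There is one attempt and no reset: what is moved stays moved. The work goes in short steps, Python scripts to look and compute and a tool call to move; the robot and the scene stay as the last step left them, time stands still between calls to the robot, and variables do not carry over. Pictures are saved under pics/ and viewed, at most 10 in all, crops included, and the job is handed in when it is done.

Besides the shell and the picture viewer there is one more tool, called after ">>>" in YAML: its name, and indented under it one key for each argument. move_arm: Moves the arm, as the interface text tells. Its arguments: {"type":"object","properties":{"targets":{"type":"array","items":{"type":"array","items":{"type":"array","items":{"type":"number"}}}},"newtons":{"type":"number"}},"required":["targets"]}

```bash
mkdir -p pics; python3 - <<'E'
from plant import r
import cv2,numpy as np
a=r.snapshot("scene");b=r.snapshot("top")
cv2.imwrite("pics/a.png",cv2.cvtColor(a,cv2.COLOR_RGB2BGR))
cv2.imwrite("pics/b.png",cv2.cvtColor(b,cv2.COLOR_RGB2BGR))
for n in("scene","top"):
  c=r.camera_info(n);print(n,c["fx"],c["cx"],c["cy"],(-np.array(c["R"]).T@c["t"]).round(3),np.array(c["R"]).round(3).tolist())
s=r.get_state();print(s)
E
```

```text
scene 389.63826974128654 250.6615168433289 193.71356839156763 [ 1.039 -0.634  0.653] [[0.756, 0.654, -0.018], [0.376, -0.456, -0.807], [-0.536, 0.603, -0.591]]
top 449.54971027957924 253.5286453344991 193.63584377481845 [ 0.486 -0.053  1.233] [[-0.001, -1.0, 0.024], [-0.999, -0.0, -0.049], [0.049, -0.024, -0.999]]
{'clock': 0.1, 'q': array([ 1.25077771,  0.68986619, -0.19453601,  1.56627231,  0.15731563,
        0.90252667, -0.21508745]), 'qd': array([ 0.00026212, -0.00202066, -0.00073971, -0.00327079,  0.00049422,
       -0.00078228,  0.00012916]), 'joint_torque': array([-3.62563500e-03, -5.28500175e+01, -1.27161954e+00, -1.53838152e+01,
       -5.25581231e-02,  1.94588742e-03,  8.24627500e-05]), 'tool_pos': array([ 0.21630718, -0.58574502,  0.23800323]), 'eef_rot': array([ 9.84381866e-01,  1.76044418e-01, -2.12970140e-04, -8.11810670e-04]), 'contact_force': array([-1.16961679, -0.23406817,  0.05506871]), 'moment': array([ 0.01415278,  0.01556952, -0.02881111]), 'finger_force': 0.0, 'opening': 0.9975380540304475}
```

View pics/a.png

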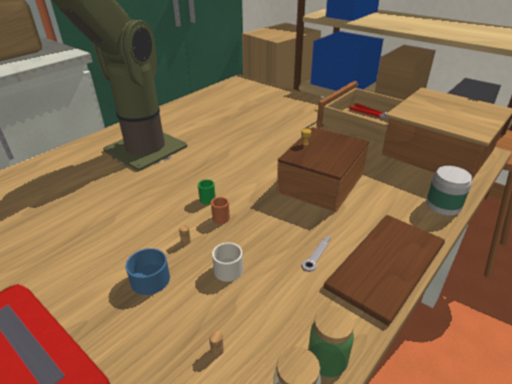

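View pics/b.png

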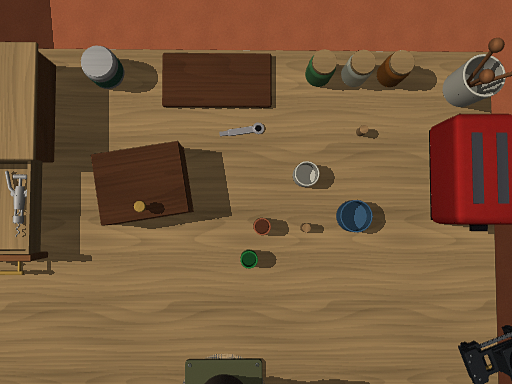

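The top view shows the cups: blue (354,215), white (307,174), terracotta (262,227). Cork_b is at (306,228), cork_a at (363,131), the church key at (243,130) and the knob at (139,206). 
Things that could be mistaken for the small cup: the green cup (249,259), a decoy of the same shape; terracotta (262,227), the one I choose; and cork_b (306,228). I'll check the choice in a crop.

```bash
cat > h.py <<'E'
from plant import r
import cv2,numpy as np
from scipy.optimize import least_squares
def proj(c,X):
    p=np.atleast_2d(X)@np.array(c["R"]).T+c["t"]
    return np.c_[c["fx"]*p[:,0]/p[:,2]+c["cx"],c["fy"]*p[:,1]/p[:,2]+c["cy"]]
def ray(c,uv,z):
    R=np.array(c["R"]);o=-R.T@c["t"];d=R.T@[(uv[0]-c["cx"])/c["fx"],(uv[1]-c["cy"])/c["fy"],1]
    return o+d*(z-o[2])/d[2]
def hullc(c,x,y,rad,h,z0=0):
    a=np.linspace(0,2*np.pi,60)
    P=np.vstack([np.c_[x+rad*np.cos(a),y+rad*np.sin(a),0*a+z] for z in(z0,z0+h)])
    hu=cv2.convexHull(proj(c,P).astype(np.float32));m=cv2.moments(hu)
    return np.array([m["m10"],m["m01"]])/m["m00"],m["m00"]
def mask(img,name):
    H=cv2.cvtColor(img,cv2.COLOR_RGB2HSV).astype(int);h,s,v=H[...,0],H[...,1],H[...,2]
    m={"blue":(h>98)&(h<125)&(s>90),"white":(s<45)&(v>70),"terra":((h<8)|(h>174))&(s>100)&(v>50)}[name]
    return m.astype(np.uint8)
E
python3 - <<'E'
from h import *
im={n:r.snapshot(n) for n in("top","scene")};ci={n:r.camera_info(n) for n in im}
px={"blue":((354,215),(148,270)),"white":((307,174),(228,261)),"terra":((262,227),(220,210))}
R={"blue":.043,"white":.033,"terra":.023}
for k in px:
  for n,p in zip(("top","scene"),px[k]):
    m=mask(im[n],k);w=np.zeros_like(m);w[p[1]-24:p[1]+25,p[0]-24:p[0]+25]=1;m=m*w
    N,L,S,C=cv2.connectedComponentsWithStats(m);i=1+S[1:,4].argmax()
    cs,_=cv2.findContours((L==i).astype(np.uint8),0,1);hu=cv2.convexHull(np.vstack(cs));f=np.zeros_like(m);cv2.fillConvexPoly(f,hu,1)
    mm=cv2.moments(f,True);c=np.array([mm["m10"],mm["m01"]])/mm["m00"]
    s=least_squares(lambda q:hullc(ci[n],q[0],q[1],R[k],.055)[0]-c,ray(ci[n],p,.03)[:2])
    print(k,n,c.round(1),s.x.round(4),"area",mm["m00"],hullc(ci[n],*s.x,R[k],.055)[1].round())
for nm,uv,z in(("knob",(139,206),.153),("c1",(92,155),.11),("c2",(180,142),.11),("c3",(190,212),.11),("c4",(101,225),.11),("corkb",(306,228),.045),("corka",(363,131),.045),("key",(243,130),.004)):
  print(nm,ray(ci["top"],uv,z).round(3))
cr=lambda a:cv2.cvtColor(a,cv2.COLOR_RGB2BGR)
A=cv2.resize(cr(im["top"][120:270,80:380]),(800,400),interpolation=cv2.INTER_CUBIC)
cv2.imwrite("pics/c.png",A)
E
```

```text
Traceback (most recent call last):
AttributeError: 'float' object has no attribute 'round'
```

```bash
cat > m.py <<'E'
from h import *
im={n:r.snapshot(n) for n in("top","scene")};ci={n:r.camera_info(n) for n in im}
px={"blue":((354,215),(148,270)),"white":((307,174),(228,261)),"terra":((262,227),(220,210))}
R={"blue":.043,"white":.033,"terra":.023}
for k in px:
  for n,p in zip(("top","scene"),px[k]):
    m=mask(im[n],k);w=np.zeros_like(m);w[p[1]-24:p[1]+25,p[0]-24:p[0]+25]=1;m=m*w
    N,L,S,C=cv2.connectedComponentsWithStats(m);i=1+S[1:,4].argmax()
    cs,_=cv2.findContours((L==i).astype(np.uint8),0,1);hu=cv2.convexHull(np.vstack(cs));f=np.zeros_like(m);cv2.fillConvexPoly(f,hu,1)
    mm=cv2.moments(f,True);c=np.array([mm["m10"],mm["m01"]])/mm["m00"]
    s=least_squares(lambda q:hullc(ci[n],q[0],q[1],R[k],.055)[0]-c,ray(ci[n],p,.03)[:2])
    print(k,n,c.round(1),s.x.round(4),"area",mm["m00"],round(hullc(ci[n],*s.x,R[k],.055)[1]))
E
python3 - <<'E'
from m import *
for nm,uv,z in(("knob",(139,206),.153),("c1",(92,155),.11),("c2",(180,142),.11),("c3",(190,212),.11),("c4",(101,225),.11),("corkb",(306,228),.045),("corka",(363,131),.045),("key",(243,130),.004)):
  print(nm,ray(ci["top"],uv,z).round(3))
A=cv2.resize(cv2.cvtColor(im["top"][120:270,80:380],4),(800,400),interpolation=cv2.INTER_CUBIC)
cv2.imwrite("pics/c.png",A)
E
```

```text
blue top [354.3 215.7] [ 0.4856 -0.3525] area 926.0 959
blue scene [147.6 271. ] [ 0.4848 -0.3488] area 1544.0 1693
white top [305.6 173.8] [ 0.598  -0.2223] area 522.0 551
white scene [227.3 261.4] [ 0.5972 -0.219 ] area 1001.0 1047Traceback (most recent call last):
  File "<stdin>", line 1, in <module>
  File "m.py", line 8, in <module>
    N,L,S,C=cv2.connectedComponentsWithStats(m);i=1+S[1:,4].argmax()
                                                    ~~~~~~~~~~~~~~^^
ValueError: attempt to get argmax of an empty sequence
```

```bash
sed -i 's/(h<8)|(h>174))&(s>100)&(v>50)/(h<11)|(h>174))\&(s>110)\&(v>40)/' h.py
python3 - <<'E'
from h import *
t=r.snapshot("top");print(cv2.cvtColor(t,cv2.COLOR_RGB2HSV)[220:236:3,256:272:3].tolist())
cv2.imwrite("pics/c.png",cv2.resize(cv2.cvtColor(t[120:270,80:380],4),(800,400),interpolation=cv2.INTER_CUBIC))
from m import *
for nm,uv,z in(("knob",(139,206),.153),("c1",(92,155),.11),("c2",(180,142),.11),("c3",(190,212),.11),("c4",(101,225),.11),("corkb",(306,228),.045),("corka",(363,131),.045),("key",(243,130),.004)):
  print(nm,ray(ci["top"],uv,z).round(3))
E
```

```text
[[[9, 167, 134], [9, 163, 80], [9, 171, 76], [9, 166, 69], [12, 148, 102], [18, 117, 74]], [[10, 169, 71], [10, 165, 79], [10, 163, 80], [9, 163, 80], [9, 160, 83], [18, 119, 73]], [[10, 166, 77], [9, 165, 79], [9, 157, 81], [9, 172, 77], [9, 165, 37], [20, 114, 74]], [[8, 162, 74], [10, 163, 78], [11, 159, 80], [9, 159, 80], [10, 174, 79], [17, 118, 78]], [[10, 156, 162], [10, 169, 59], [10, 167, 78], [10, 170, 54], [11, 154, 116], [18, 119, 88]], [[17, 121, 141], [17, 122, 144], [15, 126, 111], [18, 120, 144], [19, 126, 69], [17, 119, 71]]]
blue top [354.3 215.7] [ 0.4856 -0.3525] area 926.0 959
blue scene [147.6 271. ] [ 0.4847 -0.3487] area 1548.0 1693
white top [305.6 173.9] [ 0.5978 -0.2222] area 525.0 551
white scene [227.3 261.4] [ 0.5972 -0.219 ] area 1001.0 1047
terra top [261.7 226. ] [ 0.4584 -0.1037] area 235.0 250
terra scene [220.  210.2] [ 0.4583 -0.1005] area 384.0 456
knob [0.509 0.194 0.153]
c1 [0.637 0.322 0.11 ]
c2 [0.67  0.104 0.11 ]
c3 [0.495 0.078 0.11 ]
c4 [0.463 0.297 0.11 ]
corkb [ 0.453 -0.221  0.045]
corka [ 0.712 -0.376  0.045]
key [ 0.722 -0.054  0.004]
```

View pics/c.png

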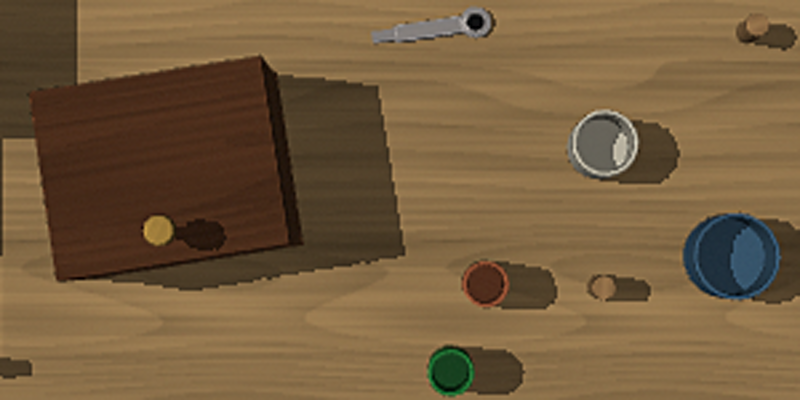

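The crop confirms that the terracotta cup is at top-view pixel (262,226); the green one is at (249,259). The scene and top cameras agree to about 3 mm. The box yaw is about 8.4°, and the knob sits where the box geometry puts it. I'm moving above the white cup.

```bash
cat >> h.py <<'E'
from scipy.spatial.transform import Rotation as Ro
def to(x,y,z,yaw=None):
    s=r.get_state();R=Ro.from_quat(s["eef_rot"]);d=R.inv().apply(np.array([x,y,z])-s["tool_pos"])*1000
    ty=R.apply([0,1,0]);a=np.degrees(np.arctan2(ty[1],ty[0]))
    print("d",d.round(1),"tooly",round(a,2),"dyaw(tool)",None if yaw is None else round(a-yaw,2),"tilt",R.apply([0,0,1]).round(4),"tcp",s["tool_pos"].round(4),"F",s["contact_force"].round(1),"op",round(s["opening"],3),"ff",round(s["finger_force"],1),"t",round(s["clock"],2))
E
python3 -c "
from h import *
to(.5976,-.2207,.15)"
```

```text
d [ 484.1 -210.9   88.7] tooly -69.73 dyaw(tool) None tilt [-0.e+00  1.e-04 -1.e+00] tcp [ 0.2165 -0.5863  0.2387] F [-0.2  0.1 -0.1] op 1.004 ff 0.0 t 0.45
```

>>> move_arm:
  targets:
    - [[1,40,-17,0,0,0,0],[1,90,-39,0,0,0,0],[1,140,-61,0,0,0,0],[1,190,-83,0,0,0,0],[1,240,-105,0,0,0,0],[1,290,-126,10,0,0,0],[1,340,-148,30,0,0,0],[1,390,-170,50,0,0,0],[1,440,-192,70,0,0,0],[1,484,-211,89,0,0,0]]

```text
clock: 1.7
tool_pos: [0.5991, -0.2187, 0.1491]
eef_rot: [0.984, 0.177, 0.0, -0.0]
contact_force: [1.0, -0.1, 0.3]
opening: 0.998
finger_force: 0.0
```

```bash
python3 - <<'E'
from h import *
c=r.camera_info("wrist");w=r.snapshot("wrist")
cv2.imwrite("pics/d.png",cv2.cvtColor(w,4))
for nm,x,y in(("white",.5976,-.2207),("blue",.485,-.3506)):
  print(nm,proj(c,[[x,y,.055],[x,y,0]]).round(1).tolist())
to(.5976,-.2207,.0465)
E
```

```text
white [[259.0, 199.2], [258.6, 182.9]]
blue [[342.0, 344.3], [329.0, 308.0]]
d [ -9.9   8.3 100.2] tooly -69.17 dyaw(tool) None tilt [ 0.0031  0.0074 -1.    ] tcp [ 0.6036 -0.2102  0.1468] F [5.  4.2 0.4] op 0.999 ff 0.0 t 1.75
```

View pics/d.png

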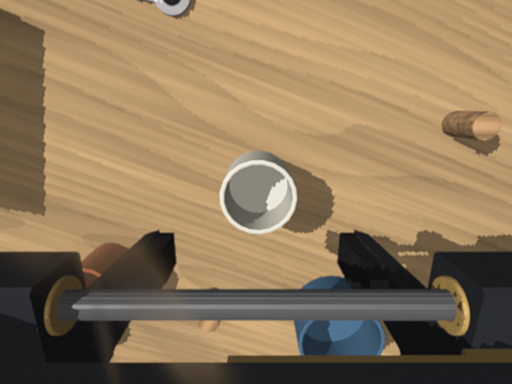

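The wrist view shows the white rim centred at about (258,197), against a prediction of (259,199), so the measured position holds. Next: settle, then refine numerically.

>>> move_arm:
  targets:
    - [[1,0,0,0,0,0,0],[1,0,0,0,0,0,0],[1,0,0,0,0,0,0]]

```text
clock: 2.12
tool_pos: [0.5967, -0.2227, 0.1504]
eef_rot: [0.985, 0.175, -0.0, 0.001]
contact_force: [-0.7, -0.2, 0.2]
opening: 1.003
finger_force: 0.0
```

```bash
python3 - <<'E'
from h import *
c=r.camera_info("wrist");w=r.snapshot("wrist")
g=mask(w,"white");g[:, :190]=0;g[:,330:]=0;g[250:]=0;g[:130]=0
H=cv2.cvtColor(w,cv2.COLOR_RGB2HSV).astype(int)
b=((H[...,2]>185)&(H[...,1]<45)).astype(np.uint8)*(g>0)
cs,_=cv2.findContours(b.astype(np.uint8),0,1);k=max(cs,key=len);e=cv2.fitEllipse(cv2.convexHull(k));print(e)
print(ray(c,e[0],.055).round(4), proj(c,[.5976,-.2207,.055]))
to(.5976,-.2207,.0465)
E
```

```text
((253.83612060546875, 190.96371459960938), (74.48904418945312, 77.57859802246094), 125.99308013916016)
[ 0.6001 -0.2183  0.055 ] [[255.45996424 194.57492185]]
d [  1.3  -1.5 103.9] tooly -69.87 dyaw(tool) None tilt [ 4.0e-04 -1.1e-03 -1.0e+00] tcp [ 0.5968 -0.2224  0.1504] F [ 0.6 -0.5  0.3] op 1.0 ff 0.0 t 2.17
```

>>> move_arm:
  targets:
    - [[1,3,-2,30,0,0,0],[1,3,-2,55,0,0,0],[1,3,-2,78,0,0,0],[1,3,-2,94,0,0,0],[1,3,-2,104,0,0,0],[1,3,-2,104,0,0,0],[1,3,-2,104,0,0,0]]

```text
clock: 3.05
tool_pos: [0.6002, -0.218, 0.0465]
eef_rot: [0.984, 0.176, 0.001, 0.0]
contact_force: [0.1, -0.8, -0.4]
opening: 0.997
finger_force: 0.0
```

```bash
python3 - <<'E'
from h import *
to(.599,-.2195,.0465)
w=r.snapshot("wrist");cv2.imwrite("pics/e.png",cv2.cvtColor(w,4))
E
```

```text
d [-1.7  1.   0. ] tooly -69.73 dyaw(tool) None tilt [ 1.5e-03 -5.0e-04 -1.0e+00] tcp [ 0.6002 -0.218   0.0465] F [ 0.1 -0.8 -0.4] op 0.997 ff 0.0 t 3.05
```

View pics/e.png

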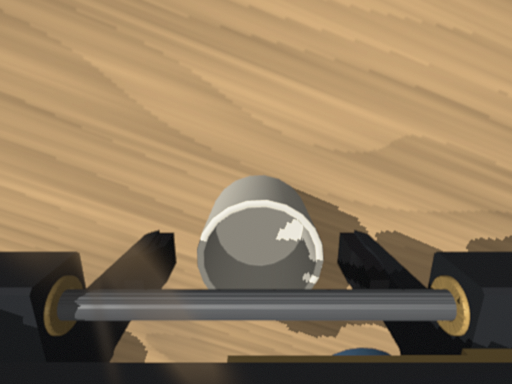

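The fingers straddle the white cup: its rim is centred at about (260,255) and the tips are at columns 175 and 340. Closing now.

>>> move_arm:
  targets:
    - [[0.7,0,0,0,0,0,0],[0.65,0,0,0,0,0,0],[0.6,0,0,0,0,0,0],[0.6,0,0,0,0,0,0],[0.6,0,0,0,0,0,0]]
  newtons: 15

```text
clock: 3.72
tool_pos: [0.5999, -0.2181, 0.0461]
eef_rot: [0.984, 0.176, 0.0, 0.0]
contact_force: [0.6, -0.6, 3.3]
opening: 0.749
finger_force: 15.0
```

```bash
python3 - <<'E'
from h import *
to(.599,-.2195,.0465)
E
```

```text
d [-1.4  1.  -0.4] tooly -69.73 dyaw(tool) None tilt [ 8.e-04 -6.e-04 -1.e+00] tcp [ 0.5999 -0.2181  0.0461] F [ 0.6 -0.6  3.3] op 0.749 ff 15.0 t 3.73
```

Opening is 0.749, or 66 mm, so the white cup is gripped. Lifting.

>>> move_arm:
  targets:
    - [[0.6,0,0,-4,0,0,0],[0.6,0,0,-14,0,0,0],[0.6,0,0,-30,0,0,0],[0.6,0,0,-50,0,0,0],[0.6,0,0,-70,0,0,0],[0.6,0,0,-88,0,0,0],[0.6,0,0,-96,0,0,0],[0.6,0,0,-100,0,0,0],[0.6,0,0,-100,0,0,0]]

```text
clock: 4.85
tool_pos: [0.5994, -0.2177, 0.1455]
eef_rot: [0.984, 0.176, -0.0, -0.0]
contact_force: [0.2, 0.2, -1.4]
opening: 0.75
finger_force: 15.0
```

```bash
python3 - <<'E'
from h import *
to(.485,-.3506,.150)
c=r.camera_info("wrist");w=r.snapshot("wrist");cv2.imwrite("pics/f.png",cv2.cvtColor(w,4))
s=r.get_state();R=Ro.from_quat(s["eef_rot"])
for dx in(-5,0,5): print(dx,proj(c,[s["tool_pos"]+R.apply([dx/1e3,0,-.0085])]).round(1))
E
```

```text
d [-153.4   85.    -4.4] tooly -69.73 dyaw(tool) None tilt [-5.e-04  1.e-04 -1.e+00] tcp [ 0.5994 -0.2177  0.1455] F [ 0.2  0.2 -1.4] op 0.75 ff 15.0 t 4.85
-5 [[257.9 264.4]]
0 [[257.9 255.7]]
5 [[257.9 246.9]]
```

View pics/f.png

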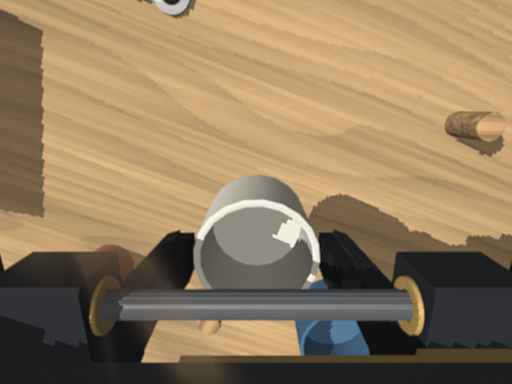

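The white cup hangs upright and centred between the pads: its front rim is at row 200, which matches a tool-x offset of about 0. Next I'll go just short of the blue cup so the wrist camera can refine its position.

>>> move_arm:
  targets:
    - [[0.6,-10,4,-5,0,0,0],[0.6,-35,13,-5,0,0,0],[0.6,-68,25,-5,0,0,0],[0.6,-104,38,-5,0,0,0],[0.6,-140,51,-5,0,0,0],[0.6,-175,63,-5,0,0,0],[0.6,-205,74,-5,0,0,0],[0.6,-224,81,-5,0,0,0],[0.6,-230,83,-5,0,0,0],[0.6,-230,83,-5,0,0,0]]

```text
clock: 6.15
tool_pos: [0.4125, -0.3753, 0.1508]
eef_rot: [0.984, 0.176, 0.0, -0.0]
contact_force: [-0.6, 0.9, -2.2]
opening: 0.749
finger_force: 15.0
```

>>> move_arm:
  targets:
    - [[0.6,0,0,0,0,0,0],[0.6,0,0,0,0,0,0],[0.6,0,0,0,0,0,0]]

```text
clock: 6.52
tool_pos: [0.4131, -0.3748, 0.1507]
eef_rot: [0.984, 0.177, 0.0, -0.0]
contact_force: [1.3, -0.3, -1.8]
opening: 0.751
finger_force: 15.0
```

```bash
python3 - <<'E'
from h import *
to(.487,-.348,.150)
c=r.camera_info("wrist");w=r.snapshot("wrist");cv2.imwrite("pics/g.png",cv2.cvtColor(w,4))
H=cv2.cvtColor(w,cv2.COLOR_RGB2HSV).astype(int)
m=mask(w,"blue");cs,_=cv2.findContours(m,0,1);k=max(cs,key=cv2.contourArea);M=np.zeros_like(m);cv2.fillConvexPoly(M,cv2.convexHull(k),1)
x,y,ww,h=cv2.boundingRect(k);print(x,y,ww,h,cv2.fitEllipse(cv2.convexHull(k)))
# silhouette bbox from model
a=np.linspace(0,6.28,200)
def bb(p):
  P=np.vstack([np.c_[p[0]+.043*np.cos(a),p[1]+.043*np.sin(a),0*a+z] for z in(0,.055)]);q=proj(c,P);return q[:,0].min(),q[:,0].max(),q[:,1].min(),q[:,1].max()
for p in((.485,-.3506),(.487,-.348)):print(p,np.round(bb(p),1), proj(c,[[*p,.055]]).round(1))
E
```

```text
d [78.6  0.5  0.7] tooly -69.67 dyaw(tool) None tilt [ 2.e-04  1.e-04 -1.e+00] tcp [ 0.4131 -0.3748  0.1507] F [ 1.3 -0.3 -1.8] op 0.751 ff 15.0 t 6.53
206 42 108 113 ((259.2746887207031, 98.13373565673828), (108.55670166015625, 113.40678405761719), 178.56112670898438)
(0.485, -0.3506) [205.  315.9  41.8 157.9] [[260.5 102.9]]
(0.487, -0.348) [202.6 313.9  37.6 154.5] [[258.2  99.2]]
```

View pics/g.png

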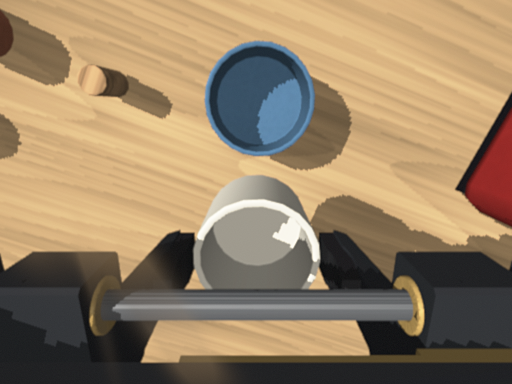

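The wrist view shows the blue rim centred at (260,98) and the held white cup upright. Blue's centre is about (0.486,-0.349). Next I'll move over it and partway down.

>>> move_arm:
  targets:
    - [[0.6,8,0,0,0,0,0],[0.6,28,0,0,0,0,0],[0.6,50,1,0,0,0,0],[0.6,68,1,0,0,0,0],[0.6,77,1,0,0,0,0],[0.6,77,1,0,0,0,0],[0.6,77,1,0,0,0,0],[0.6,77,1,20,0,0,0],[0.6,77,1,40,0,0,0],[0.6,77,1,40,0,0,0]]

```text
clock: 7.82
tool_pos: [0.4832, -0.3496, 0.1095]
eef_rot: [0.984, 0.175, -0.002, -0.001]
contact_force: [0.6, 0.6, -2.4]
opening: 0.751
finger_force: 15.0
```

```bash
python3 - <<'E'
from h import *
to(.4862,-.3492,.0565)
E
```

```text
d [ 3.1  0.8 53. ] tooly -69.8 dyaw(tool) None tilt [-0.0036  0.0014 -1.    ] tcp [ 0.4832 -0.3496  0.1095] F [ 0.6  0.6 -2.4] op 0.751 ff 15.0 t 7.83
```

>>> move_arm:
  targets:
    - [[0.6,0,0,0,0,0,0],[0.6,0,0,0,0,0,0],[0.6,0,0,0,0,0,0]]

```text
clock: 8.2
tool_pos: [0.4855, -0.3498, 0.1114]
eef_rot: [0.984, 0.176, 0.0, 0.0]
contact_force: [-0.4, 0.1, -1.4]
opening: 0.752
finger_force: 15.0
```

```bash
python3 - <<'E'
from h import *
to(.4862,-.3492,.0565)
E
```

```text
d [ 0.9 -0.4 54.9] tooly -69.74 dyaw(tool) None tilt [ 1.e-03 -7.e-04 -1.e+00] tcp [ 0.4855 -0.3498  0.1114] F [-0.4  0.1 -1.4] op 0.752 ff 15.0 t 8.2
```

Now within 1 mm. Descending to just above the floor.

>>> move_arm:
  targets:
    - [[0.6,1,0,12,0,0,0],[0.6,1,0,24,0,0,0],[0.6,1,0,34,0,0,0],[0.6,1,0,42,0,0,0],[0.6,1,0,48,0,0,0],[0.6,1,0,51,0,0,0],[0.6,1,0,52,0,0,0],[0.6,1,0,52,0,0,0],[0.6,1,0,52,0,0,0]]

```text
clock: 9.32
tool_pos: [0.4863, -0.3493, 0.059]
eef_rot: [0.984, 0.176, 0.0, 0.0]
contact_force: [-0.7, 0.4, -1.6]
opening: 0.749
finger_force: 15.0
```

>>> move_arm:
  targets:
    - [[0.6,0,0,1,0,0,0],[0.6,0,0,2,0,0,0],[0.6,0,0,3,0,0,0],[0.6,0,0,3,0,0,0]]

```text
clock: 9.82
tool_pos: [0.4861, -0.3492, 0.0561]
eef_rot: [0.984, 0.176, 0.0, 0.0]
contact_force: [-0.5, 0.3, 1.3]
opening: 0.752
finger_force: 15.0
```

```bash
python3 - <<'E'
from h import *
to(.4862,-.3492,.0562)
E
```

```text
d [ 0.1  0.  -0.1] tooly -69.72 dyaw(tool) None tilt [ 0.e+00 -2.e-04 -1.e+00] tcp [ 0.4861 -0.3492  0.0561] F [-0.5  0.3  1.3] op 0.752 ff 15.0 t 9.82
```

The force rose about 3 N at exactly the expected seating height, so white is seated. Release and rise.

>>> move_arm:
  targets:
    - [[0.8,0,0,0,0,0,0],[0.9,0,0,0,0,0,0],[1,0,0,0,0,0,0],[1,0,0,-5,0,0,0],[1,0,0,-20,0,0,0],[1,0,0,-45,0,0,0],[1,0,0,-75,0,0,0],[1,0,0,-94,0,0,0],[1,0,0,-94,0,0,0]]

```text
clock: 10.95
tool_pos: [0.4873, -0.35, 0.1521]
eef_rot: [0.984, 0.176, 0.002, 0.002]
contact_force: [-0.5, 0.9, 0.0]
opening: 1.001
finger_force: 0.0
```

>>> move_arm:
  targets:
    - [[1,8,-30,0,0,0,0],[1,20,-78,0,0,0,0],[1,33,-128,0,0,0,0],[1,46,-178,0,0,0,0],[1,56,-220,0,0,0,0],[1,62,-243,0,0,0,0],[1,62,-243,0,0,0,0],[1,62,-243,0,0,0,0],[1,62,-243,0,0,0,0],[1,62,-243,0,0,0,0]]

```text
clock: 12.2
tool_pos: [0.4601, -0.1009, 0.1497]
eef_rot: [0.985, 0.175, 0.0, 0.0]
contact_force: [-0.2, -0.5, -0.3]
opening: 1.0
finger_force: 0.0
```

```bash
python3 - <<'E'
from h import *
to(.46,-.1,.0465)
c=r.camera_info("wrist");w=r.snapshot("wrist");t=r.snapshot("top")
cv2.imwrite("pics/h.png",np.vstack([cv2.cvtColor(w,4)[:300],cv2.resize(cv2.cvtColor(t[140:260,220:400],4),(450,300))]) if 0 else np.hstack([cv2.resize(cv2.cvtColor(w,4),(400,300)),cv2.resize(cv2.cvtColor(t[140:260,220:380],4),(400,300))]))
m=mask(w,"terra");m[270:]=0;m[:, :180]=0;m[:,340:]=0
cs,_=cv2.findContours(m,0,1);k=max(cs,key=cv2.contourArea);x,y,ww,h=cv2.boundingRect(k);print(x,y,ww,h)
a=np.linspace(0,6.28,200)
def bb(p):
  P=np.vstack([np.c_[p[0]+.023*np.cos(a),p[1]+.023*np.sin(a),0*a+z] for z in(0,.055)]);q=proj(c,P);return np.array([q[:,0].min(),q[:,0].max(),q[:,1].min(),q[:,1].max()])
for f in (lambda p:bb(p)-[x-.5,x+ww-.5,y-.5,y+h-.5],):
  s=least_squares(f,[.46,-.1]);print(s.x.round(4),s.fun.round(1));to(*s.x,.0465)
E
```

```text
d [  0.2  -0.9 103.2] tooly -69.83 dyaw(tool) None tilt [ 1.e-04 -4.e-04 -1.e+00] tcp [ 0.4601 -0.1009  0.1497] F [-0.2 -0.5 -0.3] op 1.0 ff 0.0 t 12.2
231 161 53 61
[ 0.4592 -0.1008] [-0.7  0.7 -1.3  1.3]
d [ -0.9   0.  103.2] tooly -69.8 dyaw(tool) None tilt [ 1.e-04 -2.e-04 -1.e+00] tcp [ 0.4601 -0.1004  0.1497] F [ 0.   0.3 -0.5] op 1.0 ff 0.0 t 12.3
```

View pics/h.png

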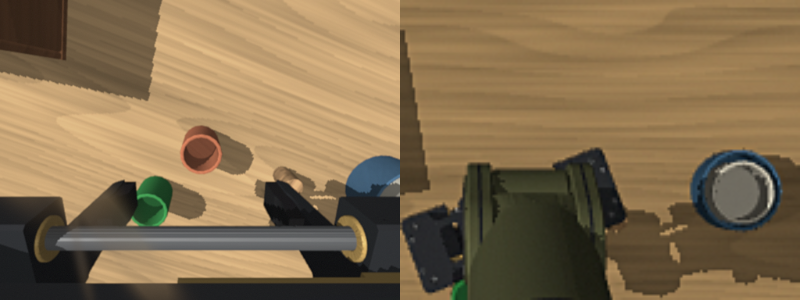

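The left pane (wrist) shows the terracotta cup straight ahead, with the green decoy left and behind, clear of the finger by more than 20 mm. The right pane (top) shows white standing upright inside blue. Descending on terracotta.

>>> move_arm:
  targets:
    - [[0.8,-1,0,25,0,0,0],[0.8,-1,0,52,0,0,0],[0.8,-1,0,77,0,0,0],[0.8,-1,0,93,0,0,0],[0.8,-1,0,103,0,0,0],[0.8,-1,0,103,0,0,0],[0.8,-1,0,103,0,0,0]]

```text
clock: 13.18
tool_pos: [0.4595, -0.1003, 0.0472]
eef_rot: [0.984, 0.176, 0.0, 0.0]
contact_force: [0.4, 0.6, 0.4]
opening: 0.798
finger_force: 0.0
```

>>> move_arm:
  targets:
    - [[0.6,0,0,0,0,0,0],[0.5,0,0,0,0,0,0],[0.4,0,0,0,0,0,0],[0.4,0,0,0,0,0,0],[0.4,0,0,0,0,0,0],[0.4,0,0,0,0,0,0]]
  newtons: 12

```text
clock: 13.92
tool_pos: [0.4595, -0.1003, 0.0469]
eef_rot: [0.984, 0.176, 0.0, 0.0]
contact_force: [0.7, -0.1, 5.0]
opening: 0.512
finger_force: 12.0
```

```bash
python3 - <<'E'
from h import *
to(.4592,-.1008,.0465)
E
```

```text
d [-0.4  0.4  0.4] tooly -69.73 dyaw(tool) None tilt [ 8.e-04 -3.e-04 -1.e+00] tcp [ 0.4595 -0.1003  0.0469] F [ 0.7 -0.1  5. ] op 0.512 ff 12.0 t 13.93
```

>>> move_arm:
  targets:
    - [[0.4,0,0,-4,0,0,0],[0.4,0,0,-14,0,0,0],[0.4,0,0,-34,0,0,0],[0.4,0,0,-58,0,0,0],[0.4,0,0,-82,0,0,0],[0.4,0,0,-102,0,0,0],[0.4,0,0,-112,0,0,0],[0.4,0,0,-114,0,0,0],[0.4,0,0,-114,0,0,0]]

```text
clock: 15.05
tool_pos: [0.4588, -0.1001, 0.1603]
eef_rot: [0.984, 0.176, -0.0, -0.0]
contact_force: [-0.0, 0.2, -0.9]
opening: 0.515
finger_force: 12.0
```

>>> move_arm:
  targets:
    - [[0.4,-7,12,0,0,0,0],[0.4,-25,43,0,0,0,0],[0.4,-48,82,0,0,0,0],[0.4,-71,122,0,0,0,0],[0.4,-94,162,0,0,0,0],[0.4,-117,201,0,0,0,0],[0.4,-134,230,0,0,0,0],[0.4,-142,243,0,0,0,0],[0.4,-142,243,0,0,0,0],[0.4,-142,243,0,0,0,0]]

```text
clock: 16.3
tool_pos: [0.4106, -0.3753, 0.1605]
eef_rot: [0.984, 0.177, 0.0, -0.001]
contact_force: [-0.5, -0.4, -1.1]
opening: 0.511
finger_force: 12.0
```

>>> move_arm:
  targets:
    - [[0.4,0,0,0,0,0,0],[0.4,0,0,0,0,0,0],[0.4,0,0,0,0,0,0]]

```text
clock: 16.68
tool_pos: [0.4103, -0.3769, 0.1608]
eef_rot: [0.984, 0.176, 0.0, 0.0]
contact_force: [0.1, 0.3, -0.3]
opening: 0.515
finger_force: 12.0
```

```bash
python3 - <<'E'
from h import *
c=r.camera_info("wrist");w=r.snapshot("wrist");cv2.imwrite("pics/i.png",cv2.cvtColor(w,4))
to(.4861,-.3492,.160)
s=r.get_state();R=Ro.from_quat(s["eef_rot"]);T=s["tool_pos"]
m=mask(w,"white");m[:40]=0;m[170:]=0;m[:,:200]=0;m[:,320:]=0
cs,_=cv2.findContours(m,0,1);k=cv2.convexHull(max(cs,key=cv2.contourArea));e=cv2.fitEllipse(k);print(e,ray(c,e[0],.065).round(4))
a=np.linspace(0,6.28,8,0)
p=proj(c,[[.4861+.033,-.3492,.065],[.4861-.033,-.3492,.065],[.4861,-.3492,.065]]);print(p.round(1))
print("held rim pred ctr/front",proj(c,[T+R.apply([d,0,-.0081]) for d in(0,.023)]).round(1))
E
```

```text
d [80.8  0.2  0.8] tooly -69.7 dyaw(tool) None tilt [ 1.e-04 -1.e-04 -1.e+00] tcp [ 0.4103 -0.377   0.1608] F [-0.  -0.4 -0.7] op 0.511 ff 12.0 t 16.73
((256.4939270019531, 97.37853240966797), (86.6058578491211, 90.82793426513672), 179.0634002685547) [ 0.485  -0.3483  0.065 ]
[[273.5  52.6]
 [243.7 137. ]
 [258.   96.4]]
held rim pred ctr/front [[258.3 255.6]
 [258.4 213.8]]
```

View pics/i.png

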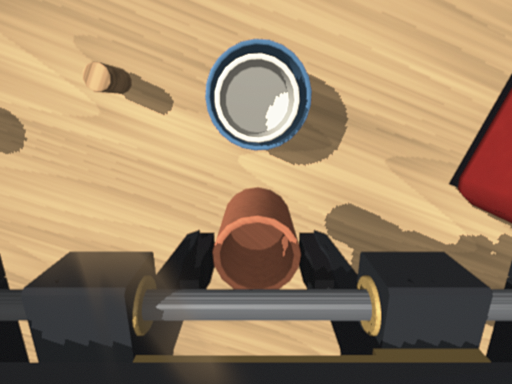

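The nest rim is at (256,97), with white sitting concentrically in blue. The held terracotta cup is upright, its rim centred at about (257,255). Move over and lower.

>>> move_arm:
  targets:
    - [[0.4,8,0,0,0,0,0],[0.4,28,0,0,0,0,0],[0.4,52,0,0,0,0,0],[0.4,72,0,0,0,0,0],[0.4,81,0,0,0,0,0],[0.4,81,0,15,0,0,0],[0.4,81,0,35,0,0,0],[0.4,81,0,40,0,0,0],[0.4,81,0,40,0,0,0],[0.4,81,0,40,0,0,0]]

```text
clock: 17.98
tool_pos: [0.4862, -0.3497, 0.1212]
eef_rot: [0.984, 0.176, 0.0, 0.0]
contact_force: [-0.2, 0.1, -0.6]
opening: 0.515
finger_force: 12.0
```

>>> move_arm:
  targets:
    - [[0.4,0,0,0,0,0,0],[0.4,0,0,0,0,0,0],[0.4,0,0,0,0,0,0]]

```text
clock: 18.35
tool_pos: [0.4862, -0.3493, 0.121]
eef_rot: [0.984, 0.176, 0.0, 0.0]
contact_force: [-0.3, 0.3, -0.6]
opening: 0.509
finger_force: 12.0
```

```bash
python3 - <<'E'
from h import *
to(.4860,-.3486,.0669)
E
```

```text
d [ 0.  -0.8 54.1] tooly -69.73 dyaw(tool) None tilt [ 4.e-04 -3.e-04 -1.e+00] tcp [ 0.4862 -0.3493  0.121 ] F [-0.3  0.3 -0.6] op 0.509 ff 12.0 t 18.35
```

>>> move_arm:
  targets:
    - [[0.4,0,-1,12,0,0,0],[0.4,0,-1,24,0,0,0],[0.4,0,-1,34,0,0,0],[0.4,0,-1,42,0,0,0],[0.4,0,-1,48,0,0,0],[0.4,0,-1,51,0,0,0],[0.4,0,-1,51,0,0,0],[0.4,0,-1,51,0,0,0]]

```text
clock: 19.35
tool_pos: [0.486, -0.3484, 0.0701]
eef_rot: [0.984, 0.176, 0.0, 0.0]
contact_force: [0.5, 0.6, -0.7]
opening: 0.51
finger_force: 12.0
```

>>> move_arm:
  targets:
    - [[0.4,0,0,1,0,0,0],[0.4,0,0,2,0,0,0],[0.4,0,0,3,0,0,0],[0.4,0,0,3,0,0,0]]

```text
clock: 19.85
tool_pos: [0.4859, -0.3484, 0.067]
eef_rot: [0.984, 0.176, 0.0, 0.0]
contact_force: [-0.7, 0.5, 2.9]
opening: 0.511
finger_force: 12.0
```

The force rose 3.6 N at exactly the seating height, so terracotta is seated. Release and rise.

>>> move_arm:
  targets:
    - [[0.55,0,0,0,0,0,0],[0.65,0,0,0,0,0,0],[0.65,0,0,0,0,0,0],[0.65,0,0,-5,0,0,0],[0.65,0,0,-25,0,0,0],[0.65,0,0,-60,0,0,0],[0.65,0,0,-105,0,0,0],[0.65,0,0,-145,0,0,0],[0.65,0,0,-160,0,0,0],[0.65,0,0,-160,0,0,0]]

```text
clock: 21.1
tool_pos: [0.486, -0.3484, 0.2272]
eef_rot: [0.984, 0.176, 0.0, 0.0]
contact_force: [-0.3, 0.0, -0.6]
opening: 0.645
finger_force: 0.0
```

>>> move_arm:
  targets:
    - [[0.65,10,-24,0,0,0,0],[0.65,30,-71,0,0,0,1],[0.65,50,-119,0,0,0,3],[0.65,70,-167,0,0,0,5],[0.65,90,-215,0,0,0,7],[0.65,110,-262,0,0,0,9],[0.65,130,-310,0,0,0,11],[0.65,148,-353,0,0,0,12],[0.65,155,-370,0,0,0,12],[0.65,155,-370,0,0,0,12]]

```text
clock: 22.35
tool_pos: [0.5019, 0.054, 0.2251]
eef_rot: [0.997, 0.074, -0.002, -0.0]
contact_force: [-0.5, -0.2, -1.1]
opening: 0.65
finger_force: 0.0
```

```bash
python3 - <<'E'
from h import *
t=r.snapshot("top");s=r.snapshot("scene")
cv2.imwrite("pics/j.png",np.hstack([cv2.resize(cv2.cvtColor(t[120:270,240:400],4),(400,375)),cv2.resize(cv2.cvtColor(s[180:330,90:250],4),(400,375))]))
to(.509,.193,.22,-81.6)
E
```

```text
d [  27.  -139.4    5.4] tooly -81.79 dyaw(tool) -0.19 tilt [-0.0024 -0.0015 -1.    ] tcp [0.5022 0.0512 0.2256] F [ 0.7 -1.2 -0.1] op 0.648 ff 0.0 t 22.45
```

View pics/j.png

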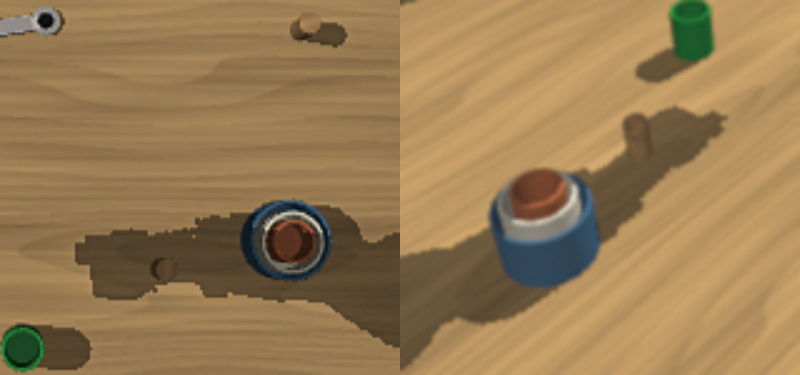

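All three are nested and upright, and the corks and key are undisturbed. Now on to the knob.

>>> move_arm:
  targets:
    - [[0.65,7,-34,0,0,0,0],[0.65,16,-80,0,0,0,0],[0.65,24,-122,0,0,0,0],[0.65,27,-139,0,0,0,0],[0.65,27,-139,0,0,0,0],[0.65,27,-139,0,0,0,0],[0.65,27,-139,0,0,0,0],[0.65,27,-139,0,0,0,0]]

```text
clock: 23.45
tool_pos: [0.5099, 0.1927, 0.2268]
eef_rot: [0.997, 0.071, 0.0, 0.0]
contact_force: [0.0, -0.9, -0.8]
opening: 0.652
finger_force: 0.0
```

```bash
python3 - <<'E'
from h import *
c=r.camera_info("wrist");w=r.snapshot("wrist")
to(.509,.193,.1265,-81.6)
print(proj(c,[[.509,.193,.1535],[.509,.193,.1375]]).round(1))
H=cv2.cvtColor(w,cv2.COLOR_RGB2HSV).astype(int)
m=((H[...,0]>17)&(H[...,0]<32)&(H[...,1]>100)&(H[...,2]>90)).astype(np.uint8);m[:, :190]=0;m[:,330:]=0;m[245:]=0
N,L,S,C=cv2.connectedComponentsWithStats(m)
for i in np.argsort(-S[1:,4])[:3]+1:print(S[i],C[i].round(1),ray(c,C[i],.1535).round(4))
print(H[140:240:10,258].tolist())
t=r.snapshot("top")
E
```

```text
d [ -0.8  -0.  100.3] tooly -81.8 dyaw(tool) -0.2 tilt [ 1.e-04 -3.e-04 -1.e+00] tcp [0.5098 0.1931 0.2268] F [-0.1 -0.   0.6] op 0.653 ff 0.0 t 23.5
[[257.1 205.5]
 [257.1 199.2]]
[235 181  35  38 955] [252.7 201. ] [0.5121 0.1969 0.1535]
[303 218   9   1   9] [307. 218.] [0.5043 0.1526 0.1535]
[233   2   2   1   2] [233.5   2. ] [0.6439 0.2279 0.1535]
[[10, 133, 149], [11, 133, 151], [11, 135, 153], [11, 133, 148], [10, 134, 154], [26, 109, 255], [25, 112, 253], [26, 110, 253], [25, 64, 255], [22, 80, 250]]
```

```bash
python3 - <<'E'
from h import *
c=r.camera_info("wrist");w=r.snapshot("wrist")
H=cv2.cvtColor(w,cv2.COLOR_RGB2HSV).astype(int)[178:226,226:286]
for j in range(0,48,3):print(''.join('#' if (H[j,i,0]>17 and H[j,i,1]>60) else ('o' if H[j,i,1]<=60 else '.') for i in range(60)),178+j)
a=np.linspace(0,6.28,200)
for x,y in((.509,.193),(.511,.196)):
  q=proj(c,np.vstack([np.c_[x+.014*np.cos(a),y+.014*np.sin(a),0*a+z] for z in(.1375,.1535)]));print(x,y,q.min(0).round(1),q.max(0).round(1))
to(.511,.196,.1265,-81.6)
E
```

```text
............................................................ 178
..........................##................................ 181
.....................#############.......................... 184
................######################...................... 187
.............#############################.................. 190
............###############################................. 193
...........#################################................ 196
..........###################################............... 199
..........###################################............... 202
..........##################################................ 205
...........#################################................ 208
............##############################.................. 211
...............#########################.................... 214
...................################......................... 217
############################################################ 220
##########################o################################# 223
0.509 0.193 [240.  182.9] [276.  222.2]
0.511 0.196 [236.5 180. ] [272.6 219.4]
d [  1.5  -2.2 100.3] tooly -81.76 dyaw(tool) -0.16 tilt [ 1.e-04 -1.e-04 -1.e+00] tcp [0.5098 0.1936 0.2268] F [ 0.   0.3 -0.3] op 0.652 ff 0.0 t 23.6
```

The knob is measured at (0.5113, 0.197), within 4 mm of the prediction. Descend and grip.

>>> move_arm:
  targets:
    - [[0.65,2,-3,20,0,0,0],[0.65,2,-3,45,0,0,0],[0.65,2,-3,70,0,0,0],[0.65,2,-3,88,0,0,0],[0.65,2,-3,98,0,0,0],[0.65,2,-3,100,0,0,0],[0.65,2,-3,100,0,0,0],[0.65,2,-3,100,0,0,0]]

```text
clock: 24.6
tool_pos: [0.5117, 0.1974, 0.1274]
eef_rot: [0.997, 0.072, 0.001, -0.0]
contact_force: [-0.1, 0.2, -0.1]
opening: 0.651
finger_force: 0.0
```

>>> move_arm:
  targets:
    - [[0.45,0,0,0,0,0,0],[0.35,0,0,0,0,0,0],[0.25,0,0,0,0,0,0],[0.2,0,0,0,0,0,0],[0.2,0,0,0,0,0,0],[0.2,0,0,0,0,0,0]]
  newtons: 25

```text
clock: 25.35
tool_pos: [0.5114, 0.1965, 0.1268]
eef_rot: [0.997, 0.072, 0.0, 0.0]
contact_force: [0.1, -4.2, 2.3]
opening: 0.299
finger_force: 25.0
```

```bash
python3 - <<'E'
from h import *
to(.5113,.197,.1265,-81.6)
E
```

```text
d [-0.  -0.5  0.3] tooly -81.76 dyaw(tool) -0.16 tilt [ 1.e-04 -9.e-04 -1.e+00] tcp [0.5114 0.1965 0.1268] F [ 0.1 -4.2  2.3] op 0.299 ff 25.0 t 25.35
```

Knob gripped. Lifting along the arc.

>>> move_arm:
  targets:
    - [[0.2,0.5,0,-2,0,0,0],[0.2,2,0,-6.5,0,0,0],[0.2,4.5,0,-13,0,0,0],[0.2,7,0,-19,0,0,0],[0.2,10,0,-25.5,0,0,0],[0.2,13.5,0,-31.5,0,0,0],[0.2,17,0,-37.5,0,0,0],[0.2,20.5,0,-43,0,0,0],[0.2,24.5,0,-48.5,0,0,0],[0.2,24.5,0,-48.5,0,0,0]]

```text
clock: 26.6
tool_pos: [0.5347, 0.2002, 0.1757]
eef_rot: [0.997, 0.072, -0.001, 0.0]
contact_force: [-1.1, -4.8, -1.6]
opening: 0.303
finger_force: 25.0
```

```bash
python3 - <<'E'
from h import *
to(.5114,.1965,.1268,-81.6)
E
```

```text
d [-23.5   0.3  48.9] tooly -81.73 dyaw(tool) -0.13 tilt [-0.0018 -0.001  -1.    ] tcp [0.5347 0.2002 0.1757] F [-1.1 -4.8 -1.6] op 0.303 ff 25.0 t 26.6
```

>>> move_arm:
  targets:
    - [[0.2,4,0,-5.5,0,0,0],[0.2,8.5,0,-10.5,0,0,0],[0.2,13.5,0,-15.5,0,0,0],[0.2,18,0,-20.5,0,0,0],[0.2,23,0,-25,0,0,0],[0.2,28.5,0,-29.5,0,0,0],[0.2,34,0,-33.5,0,0,0],[0.2,39.5,0,-37.5,0,0,0],[0.2,45.5,0,-41,0,0,0],[0.2,51.5,0,-44.5,0,0,0]]

```text
clock: 27.85
tool_pos: [0.5857, 0.2084, 0.2208]
eef_rot: [0.997, 0.072, -0.001, -0.0]
contact_force: [-2.8, -3.6, 2.5]
opening: 0.299
finger_force: 25.0
```

>>> move_arm:
  targets:
    - [[0.2,0,0,0,0,0,0],[0.2,0,0,0,0,0,0],[0.2,0,0,0,0,0,0],[0.2,0,0,0,0,0,0]]

```text
clock: 28.35
tool_pos: [0.5857, 0.2085, 0.2207]
eef_rot: [0.997, 0.072, -0.001, -0.0]
contact_force: [-3.7, -3.2, 4.0]
opening: 0.3
finger_force: 25.0
```

```bash
python3 - <<'E'
from h import *
to(.5114,.1965,.1268,-81.6)
t=r.snapshot("top");s=r.snapshot("scene");c=r.camera_info("scene")
# predicted front lid corner pixels vs angle, scene cam: hinge from knob
bx=np.array([np.cos(np.radians(8.3)),np.sin(np.radians(8.3)),0]);by=np.array([-bx[1],bx[0],0]);ez=np.array([0,0,1])
h=np.array([.5114,.1965,.1268+.019-.045])+.15*bx
for d in(35,40,45,50,55):
  k=np.radians(d);u=-bx*np.cos(k)+ez*np.sin(k);n=bx*np.sin(k)+ez*np.cos(k)
  print(d,proj(c,[h+u*.18+n*.01-by*.11,h+u*.18-by*.11,h-by*.11,h+u*.09-by*.11+n*.01,h+u*.09-by*.11]).round(1).tolist())
# edge scan: lid side edge near mid of its right side
H=cv2.cvtColor(s,cv2.COLOR_RGB2HSV);k=np.radians(45);u=-bx*np.cos(k)+ez*np.sin(k)
p=proj(c,[h+u*.09-by*.11])[0].astype(int);print(p)
g=cv2.cvtColor(s,cv2.COLOR_RGB2GRAY)
# hull of dark-brown lid region pixels: red-brown mask, list extreme rows per column
M=((H[...,0]<13)&(H[...,1]>110)&(H[...,2]<150))
for y in range(90,180,5):print(y,''.join('#' if M[y,x] else '.' for x in range(265,385,2)))
E
```

```text
d [-75.2   1.1  94. ] tooly -81.69 dyaw(tool) -0.09 tilt [-1.e-03  2.e-04 -1.e+00] tcp [0.5857 0.2085 0.2207] F [-3.7 -3.2  4. ] op 0.3 ff 25.0 t 28.35
35 [[291.0, 127.7], [288.8, 130.1], [339.7, 181.4], [316.6, 153.5], [314.2, 155.7]]
40 [[295.0, 124.2], [292.5, 126.5], [339.7, 181.4], [318.8, 152.0], [316.2, 154.1]]
45 [[299.3, 121.2], [296.6, 123.2], [339.7, 181.4], [321.2, 150.8], [318.3, 152.6]]
50 [[304.1, 118.5], [301.1, 120.2], [339.7, 181.4], [323.8, 149.8], [320.7, 151.3]]
55 [[309.3, 116.2], [306.0, 117.7], [339.7, 181.4], [326.6, 149.1], [323.2, 150.3]]
[318 152]
90 ............................................................
95 ............................................................
100 ............................#...............................
105 ...........................#####...........#######..........
110 .........................#####.........##..########.######..
115 ......................########......#######.........######..
120 ....................#########################...............
125 ...................#########.##################.............
130 .....................###..#######################...........
135 ......................####.########################.........
140 ........................#.###########################.......
145 .......................#.###########################........
150 ....................#......#####################.##.........
155 ............#......#..#..#...####################.#.........
160 ......................#........################..#..........
165 .......#.....#.............#.....############...............
170 ..................#....#..........#########.#...............
175 ........#..#...........#..#...#.....#####...................
```

The kinematics give about 45° (rise 93.9 mm, advance 75.2 mm). As an independent check, I'll fit the lid's edge slope in the scene image.

```bash
python3 - <<'E'
from h import *
s=r.snapshot("scene");c=r.camera_info("scene")
bx=np.array([np.cos(np.radians(8.3)),np.sin(np.radians(8.3)),0]);by=np.array([-bx[1],bx[0],0]);ez=np.array([0,0,1])
h=np.array([.5114,.1965,.1458-.045])+.15*bx
S=s.astype(int).sum(2)
for y in range(120,182,6):print(y,[int(v) for v in S[y,292:346:2]])
def line(d,t):
  k=np.radians(d);u=-bx*np.cos(k)+ez*np.sin(k);n=bx*np.sin(k)+ez*np.cos(k)
  a,b=proj(c,[h+u*.18-by*.11+n*t,h-by*.11+n*t]);return (b[0]-a[0])/(b[1]-a[1]),a,b
for d in(40,45,50):print(d,[(round(float(line(d,t)[0]),3)) for t in(0,.01)],line(d,.01)[1:])
E
```

```text
120 [445, 449, 445, 446, 353, 162, 133, 137, 138, 143, 141, 135, 142, 141, 142, 135, 136, 135, 140, 132, 201, 212, 211, 209, 211, 202, 205]
126 [454, 464, 469, 476, 382, 145, 141, 139, 136, 130, 135, 137, 137, 140, 134, 131, 130, 138, 136, 134, 148, 219, 211, 214, 217, 222, 214]
132 [468, 458, 456, 464, 463, 459, 417, 203, 135, 137, 132, 127, 131, 136, 133, 136, 140, 148, 173, 198, 204, 221, 223, 219, 220, 208, 213]
138 [458, 456, 454, 446, 358, 268, 325, 251, 196, 132, 139, 139, 132, 129, 142, 135, 150, 196, 225, 221, 226, 223, 217, 215, 223, 218, 217]
144 [441, 439, 402, 346, 245, 202, 213, 219, 186, 172, 192, 148, 133, 199, 225, 225, 220, 222, 230, 225, 222, 225, 221, 222, 224, 224, 215]
150 [342, 243, 208, 208, 216, 212, 213, 188, 170, 173, 197, 201, 200, 165, 137, 192, 227, 215, 210, 213, 214, 225, 224, 217, 222, 221, 221]
156 [220, 218, 221, 224, 218, 218, 191, 187, 186, 192, 194, 194, 204, 204, 203, 190, 133, 172, 224, 227, 220, 224, 225, 221, 224, 229, 212]
162 [226, 225, 223, 220, 228, 201, 190, 186, 189, 183, 177, 190, 186, 185, 178, 182, 194, 179, 142, 159, 218, 217, 227, 220, 211, 221, 217]
168 [205, 209, 208, 209, 207, 197, 175, 180, 186, 192, 192, 185, 175, 183, 189, 186, 186, 190, 190, 186, 145, 147, 205, 226, 221, 219, 219]
174 [195, 196, 201, 199, 197, 199, 202, 196, 202, 203, 203, 206, 207, 217, 205, 200, 178, 187, 182, 188, 186, 189, 163, 136, 195, 226, 226]
180 [197, 191, 191, 203, 203, 206, 199, 202, 203, 203, 206, 205, 204, 202, 202, 200, 199, 199, 197, 202, 210, 213, 205, 210, 180, 169, 203]
40 [0.858, 0.858] (array([294.95505012, 124.24348019]), array([342.48215599, 179.64703709]))
45 [0.74, 0.738] (array([299.32819391, 121.16133467]), array([342.69972181, 179.92016064]))
50 [0.63, 0.628] (array([304.12735553, 118.48115129]), array([342.89395636, 180.20493141]))
```

The lid edge slope in the image is about 0.72–0.73 px/px, which means roughly 45–46° and agrees with the kinematics. The lid is held steady at 25 N. Handing in.

```bash
python3 -c "
from plant import r
print(r.finish_job())"
```

```text
the job is handed in; nothing more can be done
None
```

The cups are nested upright where the blue one stood (terracotta in white in blue), the lid is held at about 45° by its knob, the corks and church key were left alone, and the job is handed in.

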